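# Let the jar lift down to the green clip

## Task

Lift the red tab of the jar lift's pawl and keep it up while the crank turns back by itself and the tray of jars comes down slowly on the lift's own brake. Let the tab down again in time, so that the pawl has locked back into the ratchet and the tray stands with its yellow pointer within the height of the green clip on the gauge bar. Do not push the tray or the crank, keep the three jars standing on the tray, and leave everything else where it is.

Things in the scene. Friction and masses are not known exactly. Their poses are not given: they have to be found in the camera images.
- lift: hand-cranked jar lift, fixed, 416 mm high. Origin under it on the counter; own +x points from the robot side towards the tray, z up; yaw varies. In its frame (mm): grey base plate x -55 to 165, y +-170, 12 thick; posts at (34, +-80); white side plates at y +-105, x -30 to 85 and -20 to 16, up to z 262; ratchet wheel, radius 37, at x 0, y -122, z 200.
- pawl_tab (a point): centre of the red plastic tab at the end of the pawl lever, a block 24 (x) x 22 (y) x 24 (z) mm, at (-70, -122, 251) mm in the lift's frame while the pawl is engaged; pinch it across its 22 mm, along the lift's y. Its axes are those of the lift at joint 0 and turn with the lever. Nothing stands within 60 mm beside it or in front of it (-x).
- pawl_pivot (a point): hinge axis of the pawl lever, along the lift's y, at (55, -122, 243) mm in the lift's frame; the tab centre is 125 mm from it on the -x side and 8 mm higher (pawl at 0). Axes as the lift's.
- pawl (a joint): pawl lever angle, rad: about 0 locked in the ratchet, grows as the tab is lifted; clear of the teeth above about 0.14 (tab up 18 mm), stop at 0.32 (40 mm); 0.24 (30 mm) is a good height to hold. A spring and tooth friction resist with 2 to 5 N at the tab. Let go or lowered back (no pushing needed), it drops back and catches at the next tooth, within 7 mm more of tray travel.
- tray: steel tray 100 x 180 x 22 mm with three jars on it, sliding straight down on the posts. Origin at the middle of its underside, 285 mm above the counter at the start, lowest 115 mm. While the pawl is clear it sinks by its own weight against a brake at a steady 10 to 18 mm/s; it stands still while the pawl is locked.
- pointer (a point): tip of the yellow pointer on the tray's carriage, +y side, 5 mm thick, 4 mm above the tray's origin, just beside the gauge bar.
- band: green clip, 30 mm high, 24 mm wide, on the black upright gauge bar at the lift's +y side (x 40, y 127 mm in the lift's frame). Origin at its centre; its height varies, 75 to 145 mm below the pointer at the start.
- crank: crank (lift's +y side, y 144 to 202 mm, sweeps radius 62) and ratchet wheel on one axle, turned by the tray through a rack: about one turn for 140 mm of tray travel. Origin on the axle at the lift's middle, 200 mm above the counter.
- jar0_mid (a point): middle of the first glass jar on the tray: 46 mm across, 76 mm high, silver cap; this point 38 mm above its foot. Own z up when it stands.
- jar1_mid (a point): the second jar on the tray, the same size.
- jar2_mid (a point): the third jar on the tray, the same size.
- susan: black lazy Susan, 260 mm across, 30 mm high, bystander; three more jars stand on it. Origin under its middle.
- jar3_mid (a point): jar on the lazy Susan, bystander.
- jar4_mid (a point): jar on the lazy Susan, bystander.
- jar5_mid (a point): jar on the lazy Susan, bystander.
- chakla: round wooden chakla board, 240 mm across, 30 mm high, bystander. Origin under its middle.
- bowl: upturned red plastic bowl, 136 mm across, 55 mm high, bystander. Origin under its middle.
- ladle: steel ladle lying on the counter, 250 mm long, 32 mm high, bystander. Origin under its cup; the handle runs along its own +y.
- tumbler: steel tumbler, 72 mm across, 100 mm high, bystander. Origin under its middle.
- rail (a point): point on the utensil rail over the red tab: steel bar 12 mm thick along the lift's y (y -170 to 200, x -65, z 400 mm in its frame), some 150 mm above the tab. It blocks a hand coming straight down on the tab: lean the hand back to the robot side (lift's -x) by 30 to 45 degrees. Two spatulas hang from the rail at y 30 and 70, down to z 247.

How it is judged:
On the way, in this order (a step that is already met when the one before it is completed fails the run):
1. the pawl is lifted clear of the ratchet (value of joint pawl above 0.08 rad), for 0.1 s.
2. the tray has come down by 40 mm (distance of tray from where it was at the start of the episode above 0.04 m), for 0.1 s.
At the end, for the whole second after the job is handed in: The tray is at rest with its pointer level with the green clip (within 17 mm of the clip's centre height), the pawl locked in the ratchet (below 0.06 rad), and the three jars upright on the tray (z of pointer in the frame of band between -0.017 and 0.017 m and value of joint pawl below 0.06 rad and linear speed of tray below 0.003 m/s and angle between each of jar0_mid, jar1_mid, jar2_mid's own z axis and vertical below 0.15 rad and z of each of jar0_mid, jar1_mid, jar2_mid in the frame of tray above 0.03 m); the robot touches nothing.
It fails at once if the tray runs down faster than 60 mm/s (linear speed of tray above 0.06 m/s).
It fails at once if the robot pushes the tray (over 3 N) (contact force between any of the fingers, the arm and tray above 3 N).
It fails at once if the robot pushes the crank (over 3 N) (contact force between any of the fingers, the arm and crank above 3 N).
It fails at once if a jar on the tray is tipped (angle between any of jar0_mid, jar1_mid, jar2_mid's own z axis and vertical above 0.4 rad).
It fails at once if a bystander is moved by more than 30 mm (distance of any of chakla, bowl, ladle, tumbler, jar3_mid, jar4_mid, jar5_mid from where it was at the start of the episode above 0.03 m).
It also fails if it takes over 58 s, if anything falls off the work surface, if the arm or the gripper's body presses on something with over 40 N, if the wrist force passes 120 N, or if a joint passes its speed limit or range.

## Robot

A 6-joint arm with a two-finger parallel gripper is mounted at the origin on the work surface. World frame = base frame: x ahead of the robot, y to its left, z up, the work surface at z = 0. Lengths are in m, angles in rad, forces in N, time in s.
With the tool pointing down it reaches from about 0.25 to 0.725 m from the base axis. Payload 4 kg.
Tool frame: the origin (TCP) lies between the finger pads; the fingertips stand 19 mm ahead of it and the grasp point (between the pads) is the TCP; z points along the fingers, y is the line along which they close (so a half turn about z gives the same grasp; the last joint's range is limited). The gripper opens to 85 mm and grips with 20 to 120 N. Pads are 22 mm wide; open, the fingers measure 114 mm over their backs; the gripper's body (76 mm by 85 mm) begins 54 mm behind the grasp point. The pads swing forward as they close: fully open they stand 13 mm farther back than shut.
Start: joints at [1.277, 0.241, 0.005, 1.335, 0, 1.571], TCP at [0.145, 0.479, 0.25] pointing down, gripper open.
Joint ranges: [-2.72, 2.72], [-1.05, 1.87], [-1.09, 1.28], [-1.99, 2.15], [-1.42, 1.44], [-3.14, 3.14]. Speed limits (rad/s): [2.79, 2.79, 3.14, 3.14, 3.14, 3.14].

## Interface

Orientations are given as a rotation vector (axis times angle).
In Python, from rig import ctrl, grab_frame gives the robot as it stands. The module is installed in compiled form; this text tells all that it offers.
- The arm moves only by the tool servo_tool, never from a script. Its argument "rows" is a list of rows, each an object of numbers: "tx", "ty", "tz": the shift along the tool's x, y, z as a fraction of full scale; "wx", "wy", "wz": the turn, a rotation vector about the tool's x, y, z as a fraction of full scale; "fingers": the opening, from -1 (shut) to 1 (fully open). In form: [{"tx": .., "ty": .., "tz": .., "wx": .., "wy": .., "wz": .., "fingers": ..}, ...]. A call has 1 to 20 rows; each row shifts and turns the commanded pose from where the row before left it, along the tool's axes as they then stand; what a row does not reach is not made up. Full scale, the value 1, is 0.025 m for a shift and pi/2 rad for a turn. A row lasts 1/10 s, in which the tool goes at most 50 mm and 8.59 degrees, less where a joint would pass 70% of its speed; a pose out of reach is approached as far as the arm can. A call with a number of a shift or a turn outside -1 to 1 is refused whole. A call with a gripper value outside its range is refused whole. The fingers move at their own pace and stop on an object; "newtons" is the grip in N (left out, the last holds). Time passes only in rows, so rows that do not move let the fingers close. It gives the time, the measured TCP pose, the force, the opening and the grip force at its end, in the units of the state.
- ctrl.get_state(): the state, without advancing time (a new reading comes with each control period).
- grab_frame(name): name is "side" or "top"; returns a dict with "image" (480x640x3 uint8, blue, green, red), "intrinsics" (3x3 intrinsics, pixels), "D" ([k1, k2, p1, p2, k3] as OpenCV has them; the pictures are not rectified), "rvec" (rotation vector, rad) and "tvec" (3), from world to camera coordinates, as OpenCV has them. Camera axes: x right, y down, z forward; pixel columns grow to the right and rows downward; lengths in m; the calibration is good to about 2 mm. A picture is of the moment at which its call begins. There is no depth.
- ctrl.hand_in(): hands the job in; it is judged then, once.
The state is a dict: "t": time; "qpos": joint angles; "qvel": joint speeds; "tau": joint torques, N m; "tcp_pos": TCP position; "orientation": TCP orientation; "force": force on the tool from outside, world axes, zero at the start; "wrist_torque": the same for the moment, N m; "grip_width": opening from 0.0 (shut) to 1.0 (fully open); "grip_force": force on a finger pad.
Only numpy, scipy, OpenCV 4.12 (cv2) and the standard library are available. Lean on these libraries where they do the work, as an engineer would, in place of code of your own. Each camera call takes 0.05 s, during which the arm holds its last target. There are 200 camera calls.

## Working session

There is one attempt and no reset: what is moved stays moved. The work goes in short steps, Python scripts to look and compute and a tool call to move; the robot and the scene stay as the last step left them, time stands still between calls to the robot, and variables do not carry over. Pictures are saved under pics/ and viewed, at most 10 in all, crops included, and the job is handed in when it is done.

Besides the shell and the picture viewer there is one more tool, called after "Call:" as a command line: name --argument value ..., lists and objects as JSON in quotes. servo_tool: Moves the arm, as the interface text tells. Shift numbers are shares of 0.025 m and turn numbers shares of pi/2 rad, none past 1 either way. Its arguments: {"type":"object","properties":{"rows":{"type":"array"},"newtons":{"type":"number"}},"required":["rows"]}

```bash
mkdir -p pics; cat > h.py <<'E'
import numpy as np, cv2
from rig import ctrl, grab_frame
def grab(n,f=None):
    g=grab_frame(n)
    if f: cv2.imwrite('pics/'+f,g['image'])
    g={k:np.asarray(v) for k,v in g.items()}
    g['R']=cv2.Rodrigues(g['rvec'].astype(float))[0]; g['C']=-g['R'].T@g['tvec'].ravel(); return g
def ray(g,uv):
    p=cv2.undistortPoints(np.array([[uv]],float),g['intrinsics'],g['D'])[0,0]
    d=g['R'].T@np.array([p[0],p[1],1]); return g['C'],d/np.linalg.norm(d)
def onplane(g,uv,z):
    c,d=ray(g,uv); return c+d*(z-c[2])/d[2]
def tri(a,ua,b,ub):
    c1,d1=ray(a,ua);c2,d2=ray(b,ub)
    s=np.linalg.lstsq(np.c_[d1,-d2],c2-c1,rcond=None)[0]
    p,q=c1+s[0]*d1,c2+s[1]*d2; return (p+q)/2,np.linalg.norm(p-q)
def proj(g,P):
    return cv2.projectPoints(np.array(P,float).reshape(-1,3),g['rvec'].astype(float),g['tvec'].astype(float),g['intrinsics'],g['D'])[0].reshape(-1,2)
def blobs(g,lo,hi,amin=30):
    hsv=cv2.cvtColor(g['image'],cv2.COLOR_BGR2HSV); m=cv2.inRange(hsv,lo,hi)
    n,l,s,c=cv2.connectedComponentsWithStats(m)
    return [(s[i].tolist(),c[i].round(1).tolist()) for i in range(1,n) if s[i][4]>=amin]
E
python3 - <<'E'
from h import *
for n in('side','top'):
    g=grab(n,n+'0.png'); print(n,g['C'].round(3),g['R'][2].round(2))
    for c,lo,hi in(('red',(0,130,60),(8,255,255)),('red2',(172,130,60),(180,255,255)),('green',(45,90,40),(85,255,255)),('yel',(22,130,80),(34,255,255))): print(c,blobs(g,lo,hi,15))
print(ctrl.get_state())
E
```

```text
side [0.508 1.137 1.253] [ 0.06 -0.74 -0.67]
red [([306, 129, 4, 10, 36], [307.5, 133.8]), ([329, 215, 8, 10, 64], [332.6, 219.4]), ([253, 388, 51, 49, 1925], [277.9, 412.3])]
red2 []
green [([567, 0, 42, 82, 1200], [583.1, 48.7]), ([608, 0, 32, 73, 431], [622.5, 37.9]), ([633, 43, 7, 13, 52], [636.9, 50.5]), ([559, 58, 13, 41, 258], [564.0, 78.0]), ([260, 277, 7, 15, 65], [262.8, 284.0])]
yel []
top [0.304 0.044 1.618] [ 0.18  0.01 -0.98]
red [([0, 167, 35, 66, 993], [13.1, 210.5]), ([610, 189, 16, 9, 115], [617.5, 192.7]), ([195, 196, 43, 42, 1430], [215.8, 216.5]), ([374, 227, 10, 11, 75], [378.8, 232.0])]
red2 []
green [([291, 172, 11, 9, 54], [295.8, 176.5])]
yel [([299, 166, 5, 4, 15], [300.8, 167.3])]
{'t': 0.1, 'qpos': array([1.27699654e+00, 2.41336594e-01, 3.83318732e-03, 1.33521375e+00,
       2.65126076e-06, 1.57078897e+00]), 'qvel': array([-0.00232018, -0.00259361,  0.00351457, -0.00015456,  0.00183849,
       -0.00079083]), 'tau': array([-7.00651526e-05, -3.73138726e+01,  2.53009754e+01,  1.08699698e-02,
        4.52486961e-05, -1.70763734e-06]), 'tcp_pos': array([0.14463639, 0.47805147, 0.24949265]), 'orientation': array([-4.59788418e-01, -3.10747600e+00,  2.98384888e-03]), 'force': array([-0.72804016,  0.34294434, -0.48898044]), 'wrist_torque': array([-0.05293327,  0.00326768, -0.0096235 ]), 'grip_force': 0.0, 'grip_width': 0.9989409121919045}
```

View pics/side0.png

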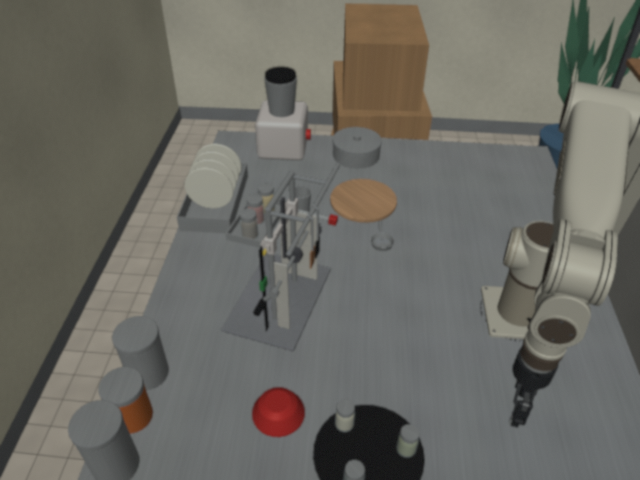

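View pics/top0.png

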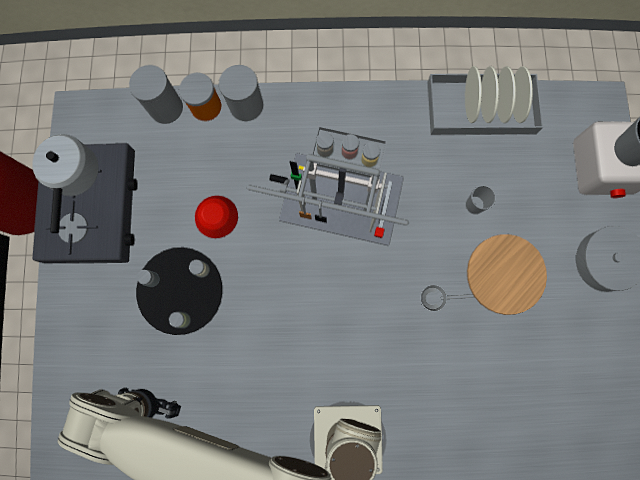

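The side view shows the red tab at (333,219), the green clip at (263,284) and the yellow pointer near (264,250). The top view shows the tab at (379,232), the clip at (296,176), the pointer near (301,167), and base plate corners near (279,220) and (389,244).

```bash
python3 - <<'E'
from h import *
s=grab('side');t=grab('top')
print('tab',*tri(s,(332.6,219.4),t,(378.8,232)))
print('green',*tri(s,(262.8,284),t,(295.8,176.5)))
for g,n in((s,'side'),(t,'top')): print(n,blobs(g,(20,70,60),(36,255,255),3))
a=onplane(t,(279,220),.012);b=onplane(t,(389,244),.012);print(a,b)
d=a-b;print('yaw plate',np.arctan2(-d[0],d[1]),np.hypot(*d[:2]))
i=s['image'][190:340,210:360];j=t['image'][120:260,240:420]
cv2.imwrite('pics/c.png',np.hstack([cv2.resize(i,(400,400),interpolation=cv2.INTER_CUBIC),cv2.resize(j,(400,311),interpolation=cv2.INTER_CUBIC) if 0 else cv2.copyMakeBorder(cv2.resize(j,(400,311),interpolation=cv2.INTER_CUBIC),0,89,0,0,0)]))
E
```

```text
tab [ 0.55516189 -0.0847262   0.24606531] 0.0018988224549039143
green [0.72275334 0.13004179 0.19189424] 0.0005467558719482023
side [([633, 58, 5, 1, 5], [635.0, 58.0]), ([264, 198, 6, 4, 13], [266.9, 199.2]), ([262, 249, 5, 7, 29], [263.8, 251.9])]
top [([362, 154, 16, 13, 99], [368.2, 161.1]), ([298, 165, 6, 5, 19], [300.8, 167.2])]
[0.64091393 0.19217756 0.012     ] [ 0.56227071 -0.13604719  0.012     ]
yaw plate -0.23516839875428525 0.33751480210915613
```

View pics/c.png

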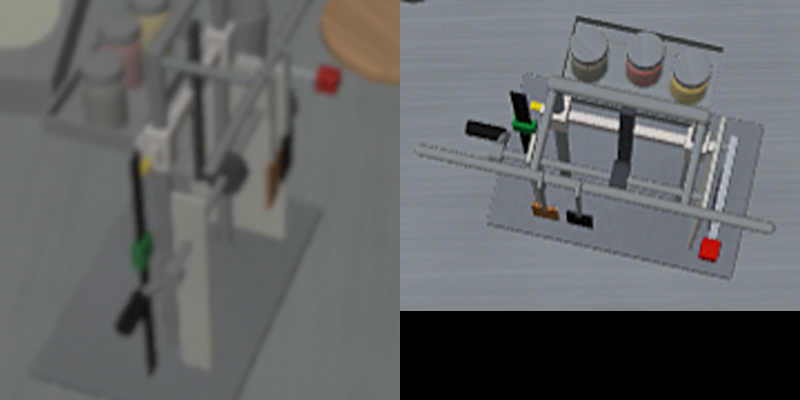

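```bash
cat >> h.py <<'E'
from scipy.spatial.transform import Rotation as Ro
yaw=-0.243; EX=np.array([np.cos(yaw),np.sin(yaw),0]); EY=np.array([-np.sin(yaw),np.cos(yaw),0])
TAB=np.array([0.555,-0.085,0.251])
ORG=TAB*[1,1,0]-(-.070*EX-.122*EY)
def goalR(lean,sgn):
    z=np.sin(lean)*EX-np.cos(lean)*np.array([0,0,1]); y=sgn*EY
    return Ro.from_matrix(np.c_[np.cross(y,z),y,z])
def plan(goal_p,goal_R):
    s=ctrl.get_state(); R=Ro.from_rotvec(s['orientation']); 
    return (R.inv()*goal_R).as_rotvec()/(np.pi/2), R.inv().apply(goal_p-s['tcp_pos'])/.025, goal_R.inv().apply(goal_p-s['tcp_pos'])/.025
E
python3 - <<'E'
from h import *
s=ctrl.get_state();print(Ro.from_rotvec(s['orientation']).as_matrix().round(2), ORG)
for sg in(1,-1):
    r,a,b=plan(np.array([.42,-.05,.30]),goalR(0,sg)); print(sg,'turn units',r.round(3),'shift after turn',b.round(2))
S=grab('side');T=grab('top')
P,e=tri(S,(263.8,251.9),T,(300.8,167.2));print('pointer',P,e)
# expected pixels of gauge bar points: clip centre heights along bar, near the pointer
G=ORG+.040*EX+.127*EY
for z in(.289,.27,.25,.23,.21,.19,.17,.15): print(z,proj(S,G+[0,0,z]).round(1).tolist(),proj(T,G+[0,0,z]).round(1).tolist())
print([b for b in blobs(S,(45,70,30),(85,255,255),15) if b[1][0]<400],blobs(T,(45,70,30),(85,255,255),15))
E
```

```text
[[-0.96  0.29 -0.  ]
 [ 0.29  0.96 -0.  ]
 [ 0.   -0.   -1.  ]] [0.65229853 0.01657261 0.        ]
1 turn units [-0.001 -0.    -0.032] shift after turn [-15.77 -17.86  -2.01]
-1 turn units [-0.000e+00  1.000e-03  1.968e+00] shift after turn [15.77 17.86 -2.01]
pointer [0.71784793 0.11136533 0.28948798] 0.0015299195210793613
0.289 [[260.9, 257.0]] [[293.4, 166.3]]
0.27 [[261.3, 262.5]] [[293.9, 168.5]]
0.25 [[261.8, 268.1]] [[294.4, 170.7]]
0.23 [[262.2, 273.7]] [[294.8, 172.9]]
0.21 [[262.7, 279.2]] [[295.3, 175.1]]
0.19 [[263.1, 284.5]] [[295.8, 177.2]]
0.17 [[263.6, 289.8]] [[296.2, 179.2]]
0.15 [[264.0, 295.0]] [[296.7, 181.2]]
[([259, 276, 8, 16, 82], [262.9, 283.6])] [([290, 171, 12, 10, 63], [295.6, 176.4])]
```

Call:
servo_tool --rows '[{"wz": -0.032, "fingers": 0.3}, {"tx": -0.4, "ty": -0.45, "tz": -0.1, "fingers": 0.3}, {"tx": -0.8, "ty": -0.9, "tz": -0.1, "fingers": 0.3}, {"tx": -0.8, "ty": -0.9, "tz": -0.1, "fingers": 0.3}, {"tx": -0.8, "ty": -0.9, "tz": -0.1, "fingers": 0.3}, {"tx": -0.8, "ty": -0.9, "tz": -0.1, "fingers": 0.3}, {"tx": -0.8, "ty": -0.9, "tz": -0.1, "fingers": 0.3}, {"tx": -0.8, "ty": -0.9, "tz": -0.1, "fingers": 0.3}, {"tx": -0.8, "ty": -0.9, "tz": -0.1, "fingers": 0.3}, {"tx": -0.8, "ty": -0.9, "tz": -0.1, "fingers": 0.3}, {"tx": -0.8, "ty": -0.9, "tz": -0.1, "fingers": 0.3}, {"tx": -0.8, "ty": -0.9, "tz": -0.1, "fingers": 0.3}, {"tx": -0.8, "ty": -0.9, "tz": -0.1, "fingers": 0.3}, {"tx": -0.8, "ty": -0.9, "tz": -0.1, "fingers": 0.3}, {"tx": -0.8, "ty": -0.9, "tz": -0.1, "fingers": 0.3}, {"tx": -0.8, "ty": -0.9, "tz": -0.1, "fingers": 0.3}, {"tx": -0.8, "ty": -0.9, "tz": -0.1, "fingers": 0.3}, {"tx": -0.8, "ty": -0.9, "tz": -0.1, "fingers": 0.3}, {"tx": -0.8, "ty": -0.9, "tz": -0.1, "fingers": 0.3}, {"tx": -0.8, "ty": -0.9, "tz": -0.1, "fingers": 0.3}]' --newtons 30

```text
invalid input at $.rows[0]: expected keys tx, ty, tz, wx, wy, wz, fingers
```

```bash
python3 - <<'E'
from h import *
s=ctrl.get_state();print(s['t'],s['tcp_pos'],s['qpos'].round(2),s['grip_width'])
L=np.radians(43);R=goalR(L,1);z=R.as_matrix()[:,2]
r,a,b=plan(TAB-.1*z,R);print('turn',r.round(3),'then shift',b.round(2))
E
```

```text
0.3 [0.14476139 0.47839856 0.24998794] [ 1.28  0.24  0.    1.34 -0.    1.57] 1.0003621821828173
turn [-0.013 -0.478 -0.031] then shift [-15.64 -17.93  10.53]
```

All keys are required.

Call:
servo_tool --rows '[{"tx": 0, "ty": 0, "tz": 0, "wx": 0, "wy": 0, "wz": -0.032, "fingers": 0.3}, {"tx": -0.4, "ty": -0.45, "tz": -0.1, "wx": 0, "wy": 0, "wz": 0, "fingers": 0.3}, {"tx": -0.8, "ty": -0.9, "tz": -0.1, "wx": 0, "wy": 0, "wz": 0, "fingers": 0.3}, {"tx": -0.8, "ty": -0.9, "tz": -0.1, "wx": 0, "wy": 0, "wz": 0, "fingers": 0.3}, {"tx": -0.8, "ty": -0.9, "tz": -0.1, "wx": 0, "wy": 0, "wz": 0, "fingers": 0.3}, {"tx": -0.8, "ty": -0.9, "tz": -0.1, "wx": 0, "wy": 0, "wz": 0, "fingers": 0.3}, {"tx": -0.8, "ty": -0.9, "tz": -0.1, "wx": 0, "wy": 0, "wz": 0, "fingers": 0.3}, {"tx": -0.8, "ty": -0.9, "tz": -0.1, "wx": 0, "wy": 0, "wz": 0, "fingers": 0.3}, {"tx": -0.8, "ty": -0.9, "tz": -0.1, "wx": 0, "wy": 0, "wz": 0, "fingers": 0.3}, {"tx": -0.8, "ty": -0.9, "tz": -0.1, "wx": 0, "wy": 0, "wz": 0, "fingers": 0.3}, {"tx": -0.8, "ty": -0.9, "tz": -0.1, "wx": 0, "wy": 0, "wz": 0, "fingers": 0.3}, {"tx": -0.8, "ty": -0.9, "tz": -0.1, "wx": 0, "wy": 0, "wz": 0, "fingers": 0.3}, {"tx": -0.8, "ty": -0.9, "tz": -0.1, "wx": 0, "wy": 0, "wz": 0, "fingers": 0.3}, {"tx": -0.8, "ty": -0.9, "tz": -0.1, "wx": 0, "wy": 0, "wz": 0, "fingers": 0.3}, {"tx": -0.8, "ty": -0.9, "tz": -0.1, "wx": 0, "wy": 0, "wz": 0, "fingers": 0.3}, {"tx": -0.8, "ty": -0.9, "tz": -0.1, "wx": 0, "wy": 0, "wz": 0, "fingers": 0.3}, {"tx": -0.8, "ty": -0.9, "tz": -0.1, "wx": 0, "wy": 0, "wz": 0, "fingers": 0.3}, {"tx": -0.8, "ty": -0.9, "tz": -0.1, "wx": 0, "wy": 0, "wz": 0, "fingers": 0.3}, {"tx": -0.8, "ty": -0.9, "tz": -0.1, "wx": 0, "wy": 0, "wz": 0, "fingers": 0.3}, {"tx": -0.8, "ty": -0.9, "tz": -0.1, "wx": 0, "wy": 0, "wz": 0, "fingers": 0.3}]' --newtons 30

```text
t: 2.3
tcp_pos: [0.4031, -0.0164, 0.2981]
orientation: [0.384, 3.118, -0.0]
force: [1.2, 0.7, -0.4]
grip_width: 0.652
grip_force: 0.0
```

```bash
python3 - <<'E'
from h import *
s=ctrl.get_state();print(s['t'],s['tcp_pos'],s['qpos'].round(2),s['grip_width'])
L=np.radians(43);R=goalR(L,1);z=R.as_matrix()[:,2]
r,a,b=plan(TAB-.1*z,R);print('turn',r.round(3),'then shift',b.round(2))
E
```

```text
2.3 [ 0.40314439 -0.01640737  0.29813257] [-0.04  0.03 -0.12  1.42 -0.    0.2 ] 0.6520372731990279
turn [-0.001 -0.478 -0.001] then shift [-3.51 -1.2   1.85]
```

Call:
servo_tool --rows '[{"tx": 0, "ty": 0, "tz": 0, "wx": 0, "wy": -0.08, "wz": 0, "fingers": 0.3}, {"tx": 0, "ty": 0, "tz": 0, "wx": 0, "wy": -0.08, "wz": 0, "fingers": 0.3}, {"tx": 0, "ty": 0, "tz": 0, "wx": 0, "wy": -0.08, "wz": 0, "fingers": 0.3}, {"tx": 0, "ty": 0, "tz": 0, "wx": 0, "wy": -0.08, "wz": 0, "fingers": 0.3}, {"tx": 0, "ty": 0, "tz": 0, "wx": 0, "wy": -0.08, "wz": 0, "fingers": 0.3}, {"tx": 0, "ty": 0, "tz": 0, "wx": 0, "wy": -0.08, "wz": 0, "fingers": 0.3}, {"tx": -0.6, "ty": -0.2, "tz": 0.3, "wx": 0, "wy": 0, "wz": 0, "fingers": 0.3}, {"tx": -0.6, "ty": -0.2, "tz": 0.3, "wx": 0, "wy": 0, "wz": 0, "fingers": 0.3}, {"tx": -0.6, "ty": -0.2, "tz": 0.3, "wx": 0, "wy": 0, "wz": 0, "fingers": 0.3}, {"tx": -0.6, "ty": -0.2, "tz": 0.3, "wx": 0, "wy": 0, "wz": 0, "fingers": 0.3}, {"tx": -0.6, "ty": -0.2, "tz": 0.3, "wx": 0, "wy": 0, "wz": 0, "fingers": 0.3}, {"tx": -0.5, "ty": -0.2, "tz": 0.3, "wx": 0, "wy": 0, "wz": 0, "fingers": 0.3}, {"tx": 0, "ty": 0, "tz": 0, "wx": 0, "wy": 0, "wz": 0, "fingers": 0.3}]'

```text
t: 3.6
tcp_pos: [0.4888, -0.0678, 0.3256]
orientation: [0.293, 2.372, -0.116]
force: [-1.0, -0.4, 0.6]
grip_width: 0.653
grip_force: 0.0
```

```bash
python3 - <<'E'
from h import *
s=ctrl.get_state();print(s['t'],s['tcp_pos'],s['qpos'].round(2),s['grip_width'])
L=np.radians(43);R=goalR(L,1);z=R.as_matrix()[:,2]
r,a,b=plan(TAB-.003*z,R);print('turn',r.round(3),'shift',b.round(2))
S=grab('side');T=grab('top')
i=S['image'][140:290,250:450];j=T['image'][160:310,290:490]
cv2.imwrite('pics/d.png',np.hstack([cv2.resize(k,(400,300),interpolation=cv2.INTER_CUBIC) for k in(i,j)]))
print([b for b in blobs(S,(0,130,60),(8,255,255),15)],blobs(T,(0,130,60),(8,255,255),15))
E
```

```text
3.6 [ 0.48883785 -0.06784885  0.32561032] [-0.07 -0.3  -0.59  0.53 -0.12  0.13] 0.6527295836604391
turn [-0.001  0.003 -0.001] shift [ 0.04 -0.03  3.93]
[([306, 129, 4, 10, 36], [307.5, 133.8]), ([329, 215, 8, 10, 63], [332.5, 219.3]), ([253, 388, 51, 49, 1928], [277.9, 412.3])] [([0, 163, 35, 71, 1106], [13.6, 209.5]), ([610, 189, 16, 9, 114], [617.5, 192.7]), ([195, 196, 43, 42, 1431], [215.8, 216.4]), ([374, 227, 10, 11, 74], [378.8, 231.9])]
```

View pics/d.png

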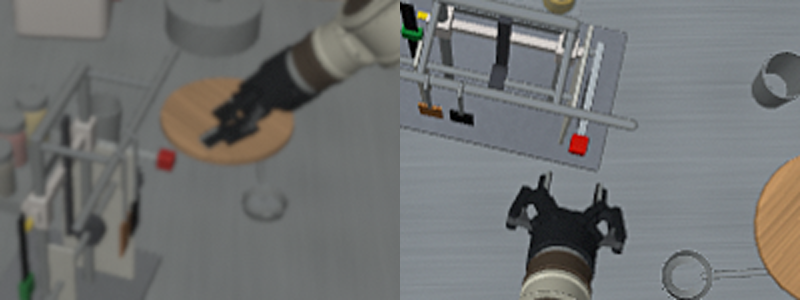

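The gripper is open in front of the tab (tab at crop (579,145) right, fingers either side of x≈575), pointing at it. I'll advance about 98 mm and close.

Call:
servo_tool --rows '[{"tx": 0, "ty": 0, "tz": 0.6, "wx": 0, "wy": 0, "wz": 0, "fingers": 0.3}, {"tx": 0, "ty": 0, "tz": 0.6, "wx": 0, "wy": 0, "wz": 0, "fingers": 0.3}, {"tx": 0, "ty": 0, "tz": 0.6, "wx": 0, "wy": 0, "wz": 0, "fingers": 0.3}, {"tx": 0, "ty": 0, "tz": 0.6, "wx": 0, "wy": 0, "wz": 0, "fingers": 0.3}, {"tx": 0, "ty": 0, "tz": 0.6, "wx": 0, "wy": 0, "wz": 0, "fingers": 0.3}, {"tx": 0, "ty": 0, "tz": 0.5, "wx": 0, "wy": 0, "wz": 0, "fingers": 0.3}, {"tx": 0, "ty": 0, "tz": 0.4, "wx": 0, "wy": 0, "wz": 0, "fingers": 0.3}, {"tx": 0, "ty": 0, "tz": 0, "wx": 0, "wy": 0, "wz": 0, "fingers": 0.3}, {"tx": 0, "ty": 0, "tz": 0, "wx": 0, "wy": 0, "wz": 0, "fingers": -1}, {"tx": 0, "ty": 0, "tz": 0, "wx": 0, "wy": 0, "wz": 0, "fingers": -1}, {"tx": 0, "ty": 0, "tz": 0, "wx": 0, "wy": 0, "wz": 0, "fingers": -1}, {"tx": 0, "ty": 0, "tz": 0, "wx": 0, "wy": 0, "wz": 0, "fingers": -1}, {"tx": 0, "ty": 0, "tz": 0, "wx": 0, "wy": 0, "wz": 0, "fingers": -1}, {"tx": 0, "ty": 0, "tz": 0, "wx": 0, "wy": 0, "wz": 0, "fingers": -1}]' --newtons 30

```text
t: 5.1
tcp_pos: [0.5526, -0.083, 0.2545]
orientation: [0.291, 2.372, -0.116]
force: [-6.7, -0.6, 4.8]
grip_width: 0.246
grip_force: 33.4
```

```bash
python3 - <<'E'
from h import *
s=ctrl.get_state();print(s['t'],s['tcp_pos'],s['grip_width']*85,s['grip_force'],s['force'])
R=Ro.from_rotvec(s['orientation']); print('err tool mm',R.inv().apply(TAB-s['tcp_pos'])*1000)
# lift by arc to 0.24
q=.24; d=(.125*(1-np.cos(q))+.008*np.sin(q))*EX+np.array([0,0,.125*np.sin(q)-.008*(1-np.cos(q))])
print('lift units',R.inv().apply(d)/.025,'turn',R.inv().apply(EY*.24)/(np.pi/2))
S=grab('side');print(blobs(S,(20,70,60),(36,255,255),10))
E
```

```text
5.1 [ 0.55259432 -0.08297598  0.25447996] 20.94407850094116 33.38999569416046 [-6.68215698 -0.62467049  4.7811791 ]
err tool mm [ 0.32799382 -1.38060019  4.46994335]
lift units [-9.67862615e-01 -1.37161650e-04 -7.08670007e-01] turn [ 1.12288991e-04  1.52788595e-01 -1.82930068e-04]
[([264, 197, 7, 5, 16], [266.6, 199.2]), ([262, 249, 5, 7, 29], [263.8, 251.9])]
```

Call:
servo_tool --rows '[{"tx": -0.24, "ty": 0, "tz": -0.18, "wx": 0, "wy": 0.02, "wz": 0, "fingers": -1}, {"tx": -0.24, "ty": 0, "tz": -0.18, "wx": 0, "wy": 0.02, "wz": 0, "fingers": -1}, {"tx": -0.24, "ty": 0, "tz": -0.18, "wx": 0, "wy": 0.02, "wz": 0, "fingers": -1}, {"tx": -0.24, "ty": 0, "tz": -0.18, "wx": 0, "wy": 0.02, "wz": 0, "fingers": -1}, {"tx": 0, "ty": 0, "tz": 0, "wx": 0, "wy": 0, "wz": 0, "fingers": -1}, {"tx": 0, "ty": 0, "tz": 0, "wx": 0, "wy": 0, "wz": 0, "fingers": -1}, {"tx": 0, "ty": 0, "tz": 0, "wx": 0, "wy": 0, "wz": 0, "fingers": -1}, {"tx": 0, "ty": 0, "tz": 0, "wx": 0, "wy": 0, "wz": 0, "fingers": -1}, {"tx": 0, "ty": 0, "tz": 0, "wx": 0, "wy": 0, "wz": 0, "fingers": -1}, {"tx": 0, "ty": 0, "tz": 0, "wx": 0, "wy": 0, "wz": 0, "fingers": -1}]'

```text
t: 6.15
tcp_pos: [0.5577, -0.0843, 0.2813]
orientation: [0.306, 2.501, -0.1]
force: [-4.9, -1.5, -1.1]
grip_width: 0.248
grip_force: 32.4
```

```bash
cat > m.py <<'E'
from h import *
s=ctrl.get_state();S=grab('side')
G=np.array([0.7178,0.1114,0]); zs=np.linspace(.11,.30,96); v=proj(S,[G+[0,0,z] for z in zs])[:,1]
for b in blobs(S,(20,70,60),(36,255,255),6):
    if 255<b[1][0]<275 and b[1][1]>235: print('pointer z',np.interp(-b[1][1],-v[::1],zs) if v[0]<v[-1] else np.interp(b[1][1],v[::-1],zs[::-1]),b)
print(s['t'],s['tcp_pos'],s['grip_width']*85,s['grip_force'],s['force'],[b[1] for b in blobs(S,(0,130,60),(8,255,255),15)][1])
E
python3 m.py
```

```text
pointer z 0.2788379017455997 ([262, 252, 5, 7, 28], [263.9, 254.9])
6.15 [ 0.55765911 -0.08429345  0.28134109] 21.04634376671875 32.3866206407547 [-4.88187509 -1.53200218 -1.14854925] [277.9, 412.3]
```

Call:
servo_tool --rows '[{"tx": 0, "ty": 0, "tz": 0, "wx": 0, "wy": 0, "wz": 0, "fingers": -1}, {"tx": 0, "ty": 0, "tz": 0, "wx": 0, "wy": 0, "wz": 0, "fingers": -1}, {"tx": 0, "ty": 0, "tz": 0, "wx": 0, "wy": 0, "wz": 0, "fingers": -1}, {"tx": 0, "ty": 0, "tz": 0, "wx": 0, "wy": 0, "wz": 0, "fingers": -1}, {"tx": 0, "ty": 0, "tz": 0, "wx": 0, "wy": 0, "wz": 0, "fingers": -1}, {"tx": 0, "ty": 0, "tz": 0, "wx": 0, "wy": 0, "wz": 0, "fingers": -1}, {"tx": 0, "ty": 0, "tz": 0, "wx": 0, "wy": 0, "wz": 0, "fingers": -1}, {"tx": 0, "ty": 0, "tz": 0, "wx": 0, "wy": 0, "wz": 0, "fingers": -1}, {"tx": 0, "ty": 0, "tz": 0, "wx": 0, "wy": 0, "wz": 0, "fingers": -1}, {"tx": 0, "ty": 0, "tz": 0, "wx": 0, "wy": 0, "wz": 0, "fingers": -1}, {"tx": 0, "ty": 0, "tz": 0, "wx": 0, "wy": 0, "wz": 0, "fingers": -1}, {"tx": 0, "ty": 0, "tz": 0, "wx": 0, "wy": 0, "wz": 0, "fingers": -1}, {"tx": 0, "ty": 0, "tz": 0, "wx": 0, "wy": 0, "wz": 0, "fingers": -1}, {"tx": 0, "ty": 0, "tz": 0, "wx": 0, "wy": 0, "wz": 0, "fingers": -1}, {"tx": 0, "ty": 0, "tz": 0, "wx": 0, "wy": 0, "wz": 0, "fingers": -1}, {"tx": 0, "ty": 0, "tz": 0, "wx": 0, "wy": 0, "wz": 0, "fingers": -1}, {"tx": 0, "ty": 0, "tz": 0, "wx": 0, "wy": 0, "wz": 0, "fingers": -1}, {"tx": 0, "ty": 0, "tz": 0, "wx": 0, "wy": 0, "wz": 0, "fingers": -1}, {"tx": 0, "ty": 0, "tz": 0, "wx": 0, "wy": 0, "wz": 0, "fingers": -1}, {"tx": 0, "ty": 0, "tz": 0, "wx": 0, "wy": 0, "wz": 0, "fingers": -1}]'

```text
t: 8.2
tcp_pos: [0.5577, -0.0843, 0.2813]
orientation: [0.306, 2.501, -0.1]
force: [-4.9, -1.2, -1.0]
grip_width: 0.25
grip_force: 32.4
```

```bash
python3 m.py
```

```text
pointer z 0.25217129990292536 ([263, 260, 5, 7, 26], [264.6, 262.5])
8.2 [ 0.55765555 -0.08430867  0.28134694] 21.23517358318796 32.38750398159027 [-4.8745094  -1.19997356 -1.04482375] [277.9, 412.3]
```

Call:
servo_tool --rows '[{"tx": 0, "ty": 0, "tz": 0, "wx": 0, "wy": 0, "wz": 0, "fingers": -1}, {"tx": 0, "ty": 0, "tz": 0, "wx": 0, "wy": 0, "wz": 0, "fingers": -1}, {"tx": 0, "ty": 0, "tz": 0, "wx": 0, "wy": 0, "wz": 0, "fingers": -1}, {"tx": 0, "ty": 0, "tz": 0, "wx": 0, "wy": 0, "wz": 0, "fingers": -1}, {"tx": 0, "ty": 0, "tz": 0, "wx": 0, "wy": 0, "wz": 0, "fingers": -1}, {"tx": 0, "ty": 0, "tz": 0, "wx": 0, "wy": 0, "wz": 0, "fingers": -1}, {"tx": 0, "ty": 0, "tz": 0, "wx": 0, "wy": 0, "wz": 0, "fingers": -1}, {"tx": 0, "ty": 0, "tz": 0, "wx": 0, "wy": 0, "wz": 0, "fingers": -1}, {"tx": 0, "ty": 0, "tz": 0, "wx": 0, "wy": 0, "wz": 0, "fingers": -1}, {"tx": 0, "ty": 0, "tz": 0, "wx": 0, "wy": 0, "wz": 0, "fingers": -1}, {"tx": 0, "ty": 0, "tz": 0, "wx": 0, "wy": 0, "wz": 0, "fingers": -1}, {"tx": 0, "ty": 0, "tz": 0, "wx": 0, "wy": 0, "wz": 0, "fingers": -1}, {"tx": 0, "ty": 0, "tz": 0, "wx": 0, "wy": 0, "wz": 0, "fingers": -1}, {"tx": 0, "ty": 0, "tz": 0, "wx": 0, "wy": 0, "wz": 0, "fingers": -1}, {"tx": 0, "ty": 0, "tz": 0, "wx": 0, "wy": 0, "wz": 0, "fingers": -1}, {"tx": 0, "ty": 0, "tz": 0, "wx": 0, "wy": 0, "wz": 0, "fingers": -1}, {"tx": 0, "ty": 0, "tz": 0, "wx": 0, "wy": 0, "wz": 0, "fingers": -1}, {"tx": 0, "ty": 0, "tz": 0, "wx": 0, "wy": 0, "wz": 0, "fingers": -1}, {"tx": 0, "ty": 0, "tz": 0, "wx": 0, "wy": 0, "wz": 0, "fingers": -1}, {"tx": 0, "ty": 0, "tz": 0, "wx": 0, "wy": 0, "wz": 0, "fingers": -1}]'

```text
t: 10.25
tcp_pos: [0.5577, -0.0843, 0.2813]
orientation: [0.306, 2.501, -0.1]
force: [-5.6, -0.4, -1.6]
grip_width: 0.252
grip_force: 32.4
```

```bash
python3 m.py; python3 - <<'E'
from h import *
S=grab('side','side1.png'); i=S['image'][190:320,210:340]
cv2.imwrite('pics/e.png',cv2.resize(i,(585,585),interpolation=cv2.INTER_CUBIC))
E
```

```text
pointer z 0.22627813896245183 ([263, 267, 5, 7, 26], [265.0, 269.7])
10.25 [ 0.55765838 -0.08429252  0.28134239] 21.449497736235227 32.387489676475525 [-5.62094334 -0.42159092 -1.55779262] [277.9, 412.3]
```

View pics/e.png

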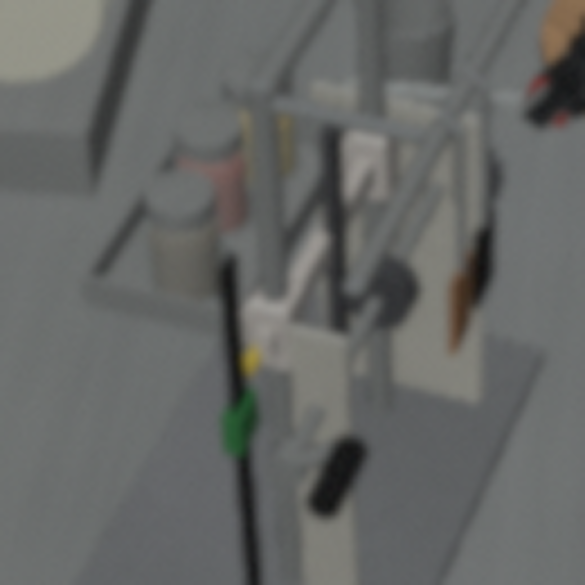

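The jars stand upright, with the yellow pointer at crop (252,360) still above the green clip at (240,424). I'll hold 19 more rows.

Call:
servo_tool --rows '[{"tx": 0, "ty": 0, "tz": 0, "wx": 0, "wy": 0, "wz": 0, "fingers": -1}, {"tx": 0, "ty": 0, "tz": 0, "wx": 0, "wy": 0, "wz": 0, "fingers": -1}, {"tx": 0, "ty": 0, "tz": 0, "wx": 0, "wy": 0, "wz": 0, "fingers": -1}, {"tx": 0, "ty": 0, "tz": 0, "wx": 0, "wy": 0, "wz": 0, "fingers": -1}, {"tx": 0, "ty": 0, "tz": 0, "wx": 0, "wy": 0, "wz": 0, "fingers": -1}, {"tx": 0, "ty": 0, "tz": 0, "wx": 0, "wy": 0, "wz": 0, "fingers": -1}, {"tx": 0, "ty": 0, "tz": 0, "wx": 0, "wy": 0, "wz": 0, "fingers": -1}, {"tx": 0, "ty": 0, "tz": 0, "wx": 0, "wy": 0, "wz": 0, "fingers": -1}, {"tx": 0, "ty": 0, "tz": 0, "wx": 0, "wy": 0, "wz": 0, "fingers": -1}, {"tx": 0, "ty": 0, "tz": 0, "wx": 0, "wy": 0, "wz": 0, "fingers": -1}, {"tx": 0, "ty": 0, "tz": 0, "wx": 0, "wy": 0, "wz": 0, "fingers": -1}, {"tx": 0, "ty": 0, "tz": 0, "wx": 0, "wy": 0, "wz": 0, "fingers": -1}, {"tx": 0, "ty": 0, "tz": 0, "wx": 0, "wy": 0, "wz": 0, "fingers": -1}, {"tx": 0, "ty": 0, "tz": 0, "wx": 0, "wy": 0, "wz": 0, "fingers": -1}, {"tx": 0, "ty": 0, "tz": 0, "wx": 0, "wy": 0, "wz": 0, "fingers": -1}, {"tx": 0, "ty": 0, "tz": 0, "wx": 0, "wy": 0, "wz": 0, "fingers": -1}, {"tx": 0, "ty": 0, "tz": 0, "wx": 0, "wy": 0, "wz": 0, "fingers": -1}, {"tx": 0, "ty": 0, "tz": 0, "wx": 0, "wy": 0, "wz": 0, "fingers": -1}, {"tx": 0, "ty": 0, "tz": 0, "wx": 0, "wy": 0, "wz": 0, "fingers": -1}]'

```text
t: 12.25
tcp_pos: [0.5576, -0.0843, 0.2813]
orientation: [0.307, 2.501, -0.1]
force: [-5.5, -1.5, -1.2]
grip_width: 0.251
grip_force: 32.4
```

```bash
python3 m.py; python3 - <<'E'
from h import *
s=ctrl.get_state();R=Ro.from_rotvec(s['orientation'])
print('down units',R.inv().apply(np.array([0.5526,-0.083,0.2545])-s['tcp_pos'])/.025)
E
```

```text
pointer z 0.20532850588417656 ([265, 274, 4, 4, 12], [266.2, 275.4])
12.25 [ 0.55764921 -0.08431049  0.2813303 ] 21.293138919905445 32.387539744377136 [-5.45089487 -1.50562288 -1.19698391] [277.8, 412.3]
down units [0.79796854 0.00302244 0.74924761]
```

Call:
servo_tool --rows '[{"tx": 0.25, "ty": 0, "tz": 0.22, "wx": 0, "wy": -0.02, "wz": 0, "fingers": -1}, {"tx": 0.25, "ty": 0, "tz": 0.22, "wx": 0, "wy": -0.02, "wz": 0, "fingers": 0.3}, {"tx": 0, "ty": 0, "tz": 0, "wx": 0, "wy": 0, "wz": 0, "fingers": 0.3}, {"tx": 0, "ty": 0, "tz": 0, "wx": 0, "wy": 0, "wz": 0, "fingers": 0.3}, {"tx": 0, "ty": 0, "tz": 0, "wx": 0, "wy": 0, "wz": 0, "fingers": 0.3}, {"tx": 0, "ty": 0, "tz": 0, "wx": 0, "wy": 0, "wz": 0, "fingers": 0.3}, {"tx": 0, "ty": 0, "tz": 0, "wx": 0, "wy": 0, "wz": 0, "fingers": 0.3}]'

```text
t: 13.0
tcp_pos: [0.5566, -0.0834, 0.2676]
orientation: [0.298, 2.434, -0.107]
force: [-0.5, 0.4, -0.6]
grip_width: 0.646
grip_force: 0.0
```

Call:
servo_tool --rows '[{"tx": 0, "ty": 0, "tz": -0.4, "wx": 0, "wy": 0, "wz": 0, "fingers": 0.3}, {"tx": 0, "ty": 0, "tz": -0.6, "wx": 0, "wy": 0, "wz": 0, "fingers": 0.3}, {"tx": 0, "ty": 0, "tz": -0.6, "wx": 0, "wy": 0, "wz": 0, "fingers": 0.3}, {"tx": 0, "ty": 0, "tz": -0.6, "wx": 0, "wy": 0, "wz": 0, "fingers": 0.3}, {"tx": 0, "ty": 0, "tz": -0.6, "wx": 0, "wy": 0, "wz": 0, "fingers": 0.3}, {"tx": 0, "ty": 0, "tz": -0.6, "wx": 0, "wy": 0, "wz": 0, "fingers": 0.3}, {"tx": 0, "ty": 0, "tz": -0.6, "wx": 0, "wy": 0, "wz": 0, "fingers": 0.3}, {"tx": 0, "ty": 0, "tz": 0, "wx": 0, "wy": 0, "wz": 0, "fingers": 0.3}, {"tx": 0, "ty": 0, "tz": 0, "wx": 0, "wy": 0, "wz": 0, "fingers": 0.3}]'

```text
t: 13.9
tcp_pos: [0.4941, -0.068, 0.3446]
orientation: [0.298, 2.434, -0.107]
force: [0.6, -0.2, 0.4]
grip_width: 0.651
grip_force: 0.0
```

```bash
python3 m.py; python3 - <<'E'
from h import *
S=grab('side');T=grab('top')
print([b for b in blobs(S,(0,130,60),(8,255,255),15)],blobs(T,(0,130,60),(8,255,255),15),[b for b in blobs(S,(45,70,30),(85,255,255),8)if b[1][0]<400],blobs(T,(20,70,60),(36,255,255),3))
i=S['image'][190:320,210:340];j=T['image'][130:260,270:400]
cv2.imwrite('pics/f.png',np.hstack([cv2.resize(k,(400,400),interpolation=cv2.INTER_CUBIC) for k in(i,j)]))
E
```

```text
pointer z 0.19713322722136645 ([266, 276, 3, 4, 8], [266.8, 277.6])
13.9 [ 0.49410335 -0.06797363  0.34455961] 55.35309134209284 0.0 [ 0.58374963 -0.17731113  0.44556195] [332.5, 219.3]
[([306, 129, 4, 10, 36], [307.5, 133.8]), ([329, 215, 8, 10, 63], [332.5, 219.3]), ([253, 388, 51, 49, 1928], [277.9, 412.3])] [([0, 165, 36, 69, 1040], [13.3, 210.2]), ([610, 189, 16, 9, 115], [617.5, 192.7]), ([195, 196, 43, 42, 1433], [215.8, 216.5]), ([374, 227, 10, 11, 75], [378.8, 232.0])] [([260, 286, 5, 6, 21], [262.6, 288.5])] [([360, 172, 12, 5, 28], [364.9, 174.6]), ([301, 176, 2, 4, 7], [301.4, 177.3])]
```

View pics/f.png

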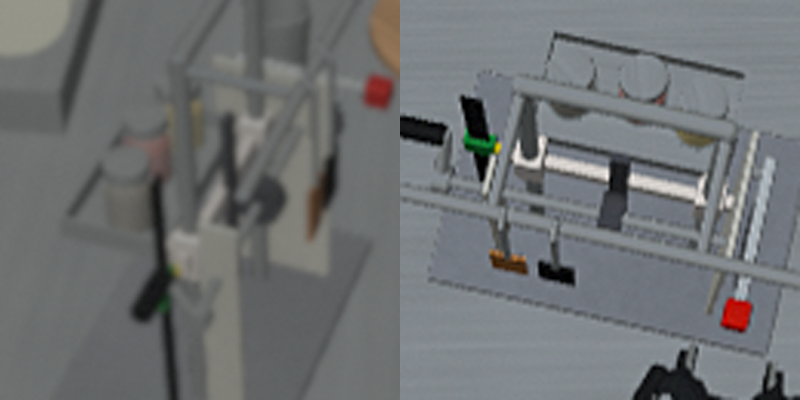

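The red tab is back at its starting pixel (332.5,219.3), so the pawl is locked. The pointer's top edge at row 276 puts it at about z 0.193–0.197, against the clip at 0.192. The jars are upright and the gripper is clear.

```bash
python3 m.py; python3 -c "
from rig import ctrl
print(ctrl.hand_in())"
```

```text
pointer z 0.19713322722136645 ([266, 276, 3, 4, 8], [266.8, 277.6])
14.05 [ 0.49391388 -0.06804996  0.34291302] 55.218337744840895 0.0 [0.90333353 0.05106746 0.0259056 ] [332.5, 219.3]
the job is handed in; nothing more can be done
None
```

The job is handed in (no verdict came back): by the camera images the pawl is locked, the tray is at rest with its pointer 1–5 mm above the green clip's centre (17 mm allowed), the three jars are upright, and the gripper is clear of the lift.

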